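# Clamp an offcut and lock the jaw with the thumb wedge

## Task

Clamp the small beech offcut in the wooden wedge jig. First slide the jaw, by its round post, up to the offcut until the offcut is pressed squarely home against the jig's end stop. Then slide the thumb wedge along its ramp toward the jaw until it jams the bar fast, with a firm thumb's push (about 15 N; never drive the jaw or the wedge with more than 30 N), let go with the offcut still clamped, and leave the other things on the bench alone.

Things in the scene. Friction and masses are not known exactly. Their poses are not given: they have to be found in the camera images.
- jig: Wooden clamping jig fixed to the bench; plywood board 335 x 136 x 16 mm. Origin on the bench, under the centre line of the sliding bar; board spans x = -190 to 145, y = -68 to 68 mm. Jig +x is the clamping direction (from wedge to end stop), z up. A dark straight guide (top z = 42 mm) stands beside the bar at y = 13 to 34, x = -155 to -5 mm.
- stop_face (a point): Middle of the clamping face of the fixed dark end stop, which faces jig -x: at jig x = 120, y = 0, z = 31 mm. The stop is 104 mm wide, its top at z = 48 mm.
- channel (a point): Mouth of the wedge channel on the board, jig x = -105, y = -26, z = 16 mm. Bar on its +y side; on its -y side a fixed dark ramp cheek (jig x = -105 to -9 mm, top z = 40 mm, 22 mm thick) slanting 14 mm in 100 mm, so the channel narrows toward +x. The cheek's sideways setting differs by up to 2.5 mm from case to case, which shifts the jam point by up to 18 mm either way: it must be felt.
- bar (a joint): Travel (m) of the pale sliding bar and jaw along jig +x: 0 open, 0.055 end of travel, about 0.045 with the offcut clamped home. Bar 24 mm wide (y = -12 to 12 mm), 175 mm long, top z = 41 mm; jaw at its front 90 mm wide, 20 mm thick, top z = 45 mm, face at jig x = 35 mm + travel. Slides with about 2 N friction and stays where left.
- jaw_post (a point): Middle of the top of the upright round post (18 mm diameter, clear from z = 48 to 83 mm over the bench) that stands on the jaw and moves with it, 11 mm behind the jaw face: the handle for sliding the jaw.
- wedge: Loose waxed wooden thumb wedge, 80 mm long, 21 mm high, lying on the board in the channel. Origin: middle of its length, underside. Its +x points to the thin end (14 mm wide, toward the jaw), about along jig +x; thick end 25 mm wide. Starts at jig x = -130 to -112 mm; jams at about -70 (+-20) mm. The force rises over a few mm; pushed in with 15 N it stays put; 30 N overdrives it.
- thumb_tab (a point): Middle of the top of the wedge's upright thumb tab at its thick end: 14 mm thick along the slide, 24 mm wide across, from the board (z = 16 mm) up to z = 62 mm. Its flat rear face, to be pushed, lies 7 mm behind this point (toward jig -x), free of bar and ramp. Push it low down, or pinch it above z = 44 mm.
- offcut: Loose beech offcut, 40 x 90 x 30 mm, lying on the board between jaw and end stop, its 40 mm side along jig x (its own x axis), a little askew, 4 to 12 mm short of the end stop. Origin: centre of the underside. Clamped home, the origin is at jig x = 100 mm.
- tape_measure: Yellow pocket tape measure, 38 x 80 x 66 mm, right of the jig; bystander. Origin: centre of the underside.
- pencil: Red carpenter's pencil, 166 mm long, lying right of the jig; bystander. Origin: centre of the underside.
- glue_bottle: Wood glue bottle, 59 mm wide, 186 mm high, standing far left of the jig; bystander. Origin: centre of the underside.
- chisel: Bevel chisel with a pale handle, 282 mm long, lying left of the jig; bystander. Origin: centre of the underside.
Mind the look-alikes: they are no part of the job. Leave any pink or purple look-alike of the wedge alone.

How it is judged:
On the way, in this order (a step that is already met when the one before it is completed fails the run):
1. The jaw has pressed the offcut square against the end stop, with the wedge still loose (value of joint bar between 0.0435 and 0.0475 m and x of offcut in the frame of jig above 0.0985 m and angle between the x axis of offcut and the x axis of jig, either way round below 0.035 rad and z of offcut in the frame of jig below 0.019 m and contact force between wedge and bar below 2 N), for 0.2 s.
2. The wedge jams the bar (value of joint bar between 0.0435 and 0.0475 m and x of offcut in the frame of jig above 0.0985 m and angle between the x axis of offcut and the x axis of jig, either way round below 0.035 rad and z of offcut in the frame of jig below 0.019 m and contact force between wedge and bar above 12 N), for 0.2 s.
At the end, for the whole second after the job is handed in: The offcut lies flat and square (within 2 degrees) against the end stop (within 1.5 mm), the jaw pressing on it with at least 1 N; the wedge lies flat in its channel, at rest and released, jammed against the bar with a sideways force of at least 12 N (a push of 15 N leaves about 17 N) (all of step 2 and contact force between bar and offcut above 1 N and angle between wedge's own z axis and vertical below 0.08 rad and x of wedge in the frame of jig above -0.1 m and z of wedge in the frame of jig below 0.021 m and linear speed of each of wedge, offcut below 0.01 m/s); the robot touches nothing.
It fails at once if The wedge is overdriven: it squeezes the bar with more than 45 N, as a push of some 30 N does (contact force between wedge and bar above 45 N).
It fails at once if The jaw crushes the offcut with more than 30 N (contact force between bar and offcut above 30 N).
It fails at once if A bystander object is shifted by more than 2 cm (distance of any of tape_measure, pencil, glue_bottle, chisel from where it was at the start of the episode above 0.02 m).
It also fails if it takes over 50 s, if anything falls off the work surface, if the arm or the gripper's body presses on something with over 40 N, if the wrist force passes 120 N, or if a joint passes its speed limit or range.

## Robot

A 6-joint arm with a two-finger parallel gripper is mounted at the origin on a cart in front of the work surface, level with it; the furniture and walls round the work are solid. World frame = base frame: x ahead of the robot, y to its left, z up, the work surface at z = 0. Lengths are in m, angles in rad, forces in N, time in s.
With the tool pointing down it reaches from about 0.35 to 0.85 m from the base axis. Payload 8.1 kg.
Tool frame: the origin (TCP) lies at the centre of the arm's flange, where the gripper is bolted on; the fingertips stand 186 mm ahead of it and the grasp point (between the pads) lies 167 mm ahead of it; z points along the fingers, y is the line along which they close (so a half turn about z gives the same grasp; the last joint's range is limited). The gripper opens to 93 mm and grips with 3 to 60 N. Pads are 15 mm wide; open, the fingers measure 128 mm over their backs; the gripper's body (75 mm by 188 mm) begins 65 mm behind the grasp point.
Start: joints at [-1.398, 0.13, 1.488, -0, 1.523, -0.085], TCP at [0.153, -0.58, 0.405] pointing down, gripper open.
Joint ranges: [-2.96, 2.96], [-0.89, 2.26], [0.02, 2.5], [-1.34, 4.48], [0, 2.73], [-2.66, 2.66]. Speed limits (rad/s): [2.39, 2.39, 2.79, 3.14, 3.14, 3.14].

## Interface

Orientations are given as a rotation vector (axis times angle).
In Python, from plant import robot gives the robot as it stands.
- The arm moves only by the tool apply_moves, never from a script. Its argument "series" is a list of rows, each a list of 2 entries, a list of its own where there are three numbers: the shift along the tool's x, y, z in mm, then the turn, a rotation vector about the tool's x, y, z in rad. A call has 1 to 12 rows; each row shifts and turns the commanded pose from where the row before left it, along the tool's axes as they then stand; what a row does not reach is not made up. A row lasts 1/12 s, in which the tool goes at most 41.7 mm and 7.16 degrees, less where a joint would pass 70% of its speed; a pose out of reach is approached as far as the arm can. A call is refused whole if a number of a shift passes 41.7 or a number of a turn 0.125, either way. A call with a gripper value outside its range is refused whole. "claw" is the opening, from 0 (shut) to 1 (fully open), set as the call begins (left out, the last holds). The fingers move at their own pace and stop on an object; "newtons" is the grip in N (left out, the last holds). Time passes only in rows, so rows that do not move let the fingers close. It gives the time, the measured TCP pose, the force, the opening and the grip force at its end, in the units of the state.
- robot.read_state(): the state, without advancing time (a new reading comes with each control period).
- robot.read_camera(name): name is "side" or "top" or "wrist"; returns (picture, depth): 420x560x3 uint8, blue, green, red; 420x560 float32, m along the optical axis (not along the pixel's ray), 0 where there is no reading.
- robot.calibration(name): a dict with "fx", "fy", "cx", "cy" (pixels), "extrinsics" (4x4, takes a point from world to camera coordinates). Camera axes: x right, y down, z forward; pixel columns grow to the right and rows downward; lengths in m; the calibration is good to about 2 mm. A picture is of the moment at which its call begins: read the wrist's pose just before it. calibration takes no time and is no camera call; for the wrist camera it gives the pose at the moment of the call.
- robot.close_job(): hands the job in; it is judged then, once.
The state is a dict: "t": time; "q": joint angles; "dq": joint speeds; "joint_torque": joint torques, N m; "tool_pos": TCP position; "orientation": TCP orientation; "force": force on the tool from outside, world axes, zero at the start; "wrist_torque": the same for the moment, N m; "opening": finger opening in m; "gripper_force": force on a finger pad.
Only numpy, scipy, OpenCV 4.12 (cv2) and the standard library are available. Lean on these libraries where they do the work, as an engineer would, in place of code of your own. Each camera call takes 0.05 s, during which the arm holds its last target. There are 200 camera calls.

## Working session

There is one attempt and no reset: what is moved stays moved. The work goes in short steps, Python scripts to look and compute and a tool call to move; the robot and the scene stay as the last step left them, time stands still between calls to the robot, and variables do not carry over. Pictures are saved under pics/ and viewed, at most 10 in all, crops included, and the job is handed in when it is done.

Besides the shell and the picture viewer there is one more tool, called after "Request:" as a command line: name --argument value ..., lists and objects as JSON in quotes. apply_moves: Moves the arm, as the interface text tells. Its arguments: {"type":"object","properties":{"series":{"type":"array"},"claw":{"type":"number"},"newtons":{"type":"number"}},"required":["series"]}

```bash
mkdir -p pics; ls
python3 - <<'E'
from plant import robot
import cv2,numpy as np
s=robot.read_state();print(s)
for n in("top","side"):
    c=robot.calibration(n);print(n,c["fx"],c["cx"],c["cy"],np.round(c["extrinsics"],3).tolist())
    p,d=robot.read_camera(n);cv2.imwrite(f"pics/{n}0.png",p);np.savez(f"{n}0.npz",p=p,d=d,E=c["extrinsics"],K=[c["fx"],c["fy"],c["cx"],c["cy"]])
E
```

```text
pics
{'t': 0.0, 'q': array([-1.39838501e+00,  1.31135251e-01,  1.48927790e+00,  1.32357429e-05,
        1.52298424e+00, -8.54622983e-02]), 'dq': array([-0.00097421, -0.00058863, -0.00084017, -0.0006932 , -0.00087075,
        0.00112029]), 'joint_torque': array([-2.59004137e-04, -5.59842968e+01, -4.91759777e+01,  7.66974804e-02,
        3.52012482e-02, -1.24688709e-04]), 'tool_pos': array([ 0.1529636 , -0.57993787,  0.40370337]), 'orientation': array([-3.11372628e+00, -4.03712597e-01,  1.02401219e-04]), 'force': array([ 0.33366268, -0.32732113, -0.63564016]), 'wrist_torque': array([-0.05559144,  0.02002744, -0.03060246]), 'gripper_force': 0.0, 'opening': 0.09279956832907733}
top 478.6034030623763 279.45820511936927 205.68253911698443 [[0.026, -1.0, -0.001, 0.023], [-0.992, -0.025, -0.127, 0.575], [0.127, 0.004, -0.992, 1.526], [0.0, 0.0, 0.0, 1.0]]
side 502.1831387710002 277.90947768068656 212.07146645803857 [[0.992, -0.127, 0.014, -0.555], [-0.047, -0.464, -0.884, 0.127], [0.119, 0.876, -0.466, 1.375], [0.0, 0.0, 0.0, 1.0]]
```

View pics/top0.png

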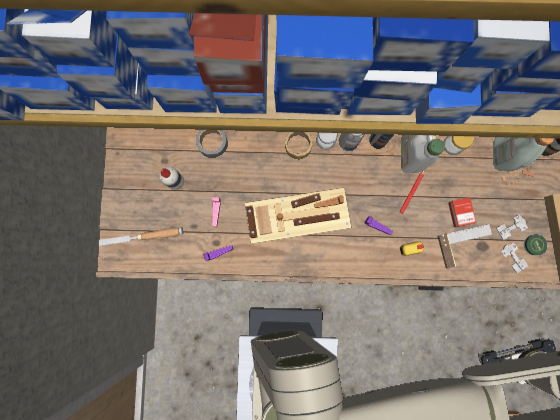

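View pics/side0.png

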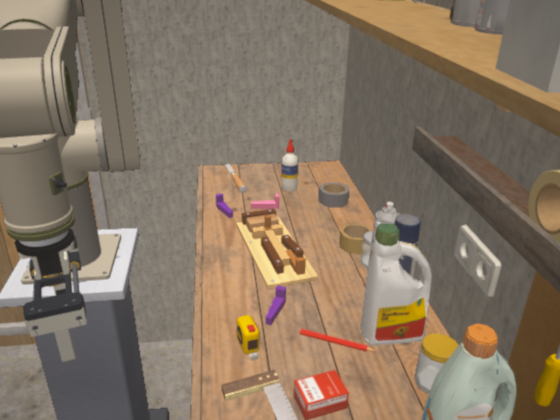

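Top view: the jig spans about (245..351, 188..243), with its end stop on the left at (251,222), the post at about (280,216) and the wedge at about (328,202). Jig +x points roughly along world +y. The side view agrees, with the jig at (275,245) and the shelf well behind it. Next I'll measure the board.

```bash
cat > h.py <<'E'
import numpy as np,cv2
def load(n):
    z=np.load(n);return z["p"],z["d"],z["E"],z["K"]
def ray(E,K,uv,h):
    uv=np.atleast_2d(uv).astype(float)
    d=np.c_[(uv[:,0]-K[2])/K[0],(uv[:,1]-K[3])/K[1],np.ones(len(uv))]@E[:3,:3]
    c=-E[:3,:3].T@E[:3,3]
    return c+d*((h-c[2])/d[:,2])[:,None]
def cloud(d,E,K):
    v,u=np.mgrid[:d.shape[0],:d.shape[1]]
    P=np.stack([(u-K[2])/K[0]*d,(v-K[3])/K[1]*d,d],-1)
    return (P-E[:3,3])@E[:3,:3]
def jigT(p,E,K,box=None):
    hsv=cv2.cvtColor(p,cv2.COLOR_BGR2HSV)
    return hsv
E
python3 - <<'E'
from h import *
p,d,E,K=load("top0.npz")
W=cloud(d,E,K)
for u,v in[(300,195),(345,235),(280,216),(328,202),(316,202),(320,90),(320,122),(320,140),(400,110)]:
    print(u,v,np.round(W[v,u],3),p[v,u],cv2.cvtColor(p[v:v+1,u:u+1],cv2.COLOR_BGR2HSV)[0,0])
hsv=cv2.cvtColor(p,cv2.COLOR_BGR2HSV)
m=np.zeros(p.shape[:2],np.uint8)
R=W[...,2]
m[170:260,225:370]=(R[170:260,225:370]>0.009)*255
m=cv2.morphologyEx(m,cv2.MORPH_OPEN,np.ones((3,3)))
c=max(cv2.findContours(m,0,2)[0],key=cv2.contourArea)
P=ray(E,K,c[:,0],0.016)[:,:2]
r=cv2.minAreaRect((P*1000).astype(np.float32));print("depthrect",r,cv2.boundingRect(c))
m=cv2.inRange(hsv,(15,60,190),(32,140,255));m[:170]=0;m[260:]=0;m[:,:225]=0;m[:,370:]=0
m=cv2.morphologyEx(m,cv2.MORPH_CLOSE,np.ones((9,9)))
c=max(cv2.findContours(m,0,2)[0],key=cv2.contourArea)
P=ray(E,K,c[:,0],0.016)[:,:2]
r=cv2.minAreaRect((P*1000).astype(np.float32));print("colrect",r,cv2.boundingRect(c))
cr=p[175:255,230:365];cv2.imwrite("pics/crop.png",cv2.resize(cr,None,fx=5.5,fy=5.5,interpolation=2))
E
```

```text
300 195 [ 0.614 -0.03   0.016] [161 208 232] [ 20  78 232]
345 235 [ 0.486 -0.183 -0.002] [ 91 109 129] [ 14  75 129]
280 216 [0.536 0.035 0.081] [ 83 123 174] [ 13 133 174]
328 202 [ 0.59  -0.121  0.04 ] [ 88 130 187] [ 13 135 187]
316 202 [ 0.593 -0.083  0.013] [130 170 197] [ 18  87 197]
320 90 [ 0.6   -0.015  1.002] [101  60  43] [111 146 101]
320 122 [ 0.61  -0.028  0.835] [ 85 150 183] [ 20 137 183]
320 140 [ 0.787 -0.089  0.075] [136 141 140] [ 36   9 141]
400 110 [ 0.626 -0.153  0.857] [111 102  95] [107  37 111]
depthrect ((547.6565551757812, -22.646026611328125), (135.95526123046875, 334.19195556640625), 10.30535888671875) (245, 188, 106, 55)
colrect ((523.8967895507812, -40.979736328125), (228.04913330078125, 432.30999755859375), 1.4716683626174927) (237, 188, 133, 70)
```

View pics/crop.png

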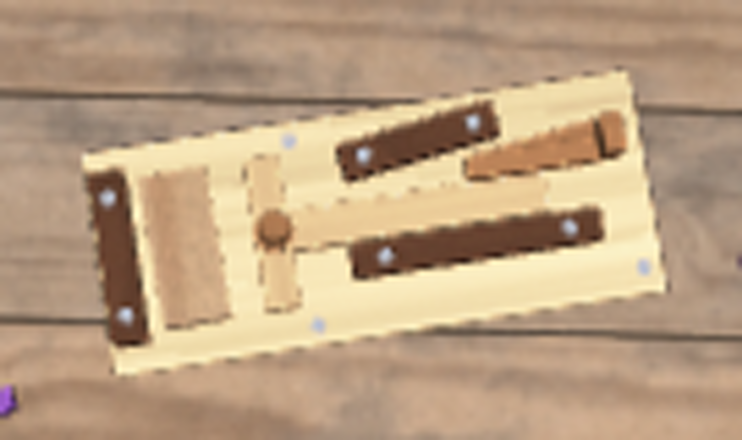

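```bash
cat >> h.py <<'E'
from scipy.spatial.transform import Rotation as Ro
A=np.radians(100.3);O=np.array([.5437,-.0005,0]);J=np.array([[np.cos(A),-np.sin(A),0],[np.sin(A),np.cos(A),0],[0,0,1]])
def w2j(P):return (np.atleast_2d(P)-O)@J
def j2w(P):return O+J@np.array(P,float)
def togo(s,jig,z,tooly):  # mm shift in tool axes & turn about tool z, so tool y lies along jig angle tooly
    R=Ro.from_rotvec(s["orientation"]).as_matrix()
    t=j2w([*jig,0]);t[2]=z
    y=R[:,1];a=np.arctan2(y[1],y[0]);b=A+np.radians(tooly)
    dz=-((b-a+np.pi/2)%np.pi-np.pi/2)
    # tilt error
    return np.round(R.T@(t-s["tool_pos"])*1000,1),round(dz,3),"tcp jig",np.round(w2j(s["tool_pos"])[0]*1000,1),"axz",np.round(R[:,2],4)
E
python3 - <<'E'
from h import *
from plant import robot
p,d,E,K=load("top0.npz")
def t(u,v,z):return np.round(w2j(ray(E,K,[[230+u/5.5,175+v/5.5]],z))[0]*1000,1)
print("post",t(273,228,.083),"tabtop",t(608,133,.062),"stopTL",t(127,170,.048),"stopBL",t(149,340,.048))
print("offcut", [t(*q,.046) for q in((143,175),(207,168),(230,318),(165,328))])
print("wedge tip",t(468,160,.037),t(468,178,.037),"jaw",t(247,155,.045),t(268,312,.045),"bar end",t(548,190,.041))
s=robot.read_state()
print(Ro.from_rotvec(s["orientation"]).as_matrix().round(3))
print(togo(s,(30,0),.40,90),togo(s,(30,0),.40,0))
E
```

```text
post [37.3  3.2 83. ] tabtop [-165.1  -24.1   62. ] stopTL [116.5 -47.6  48. ] stopBL [118.5  53.4  48. ]
offcut [array([107.7, -43.5,  46. ]), array([ 69.8, -41.8,  46. ]), array([69.8, 47.8, 46. ]), array([108.3,  47.8,  46. ])]
wedge tip [-84.  -23.9  37. ] [-82.2 -13.3  37. ] jaw [ 45.3 -46.   45. ] [47.2 47.7 45. ] bar end [-127.4    1.5   41. ]
[[ 0.967  0.255 -0.   ]
 [ 0.255 -0.967  0.002]
 [ 0.    -0.002 -1.   ]]
(array([  2866. , -30369.2,     54.1]), np.float64(-1.493), 'tcp jig', array([-500.3,  488. ,  403.8]), 'axz', array([-3.0e-04,  1.6e-03, -1.0e+00])) (array([  2866. , -30369.2,     54.1]), np.float64(0.078), 'tcp jig', array([-500.3,  488. ,  403.8]), 'axz', array([-3.0e-04,  1.6e-03, -1.0e+00]))
```

```bash
sed -i 's|t=j2w(\[\*jig,0\])|t=j2w([jig[0]/1000,jig[1]/1000,0])|' h.py
python3 - <<'E'
from h import *
from plant import robot
print(togo(robot.read_state(),(-10,0),.38,0))
E
```

```text
(array([ 524.8, -450.6,   24.6]), np.float64(0.078), 'tcp jig', array([-500.3,  488. ,  403.8]), 'axz', array([-3.0e-04,  1.6e-03, -1.0e+00]))
```

Request:
apply_moves --series '[[[29.2, -25, 1.4], [0, 0, 0]], [[29.2, -25, 1.4], [0, 0, 0]], [[29.2, -25, 1.4], [0, 0, 0]], [[29.2, -25, 1.4], [0, 0, 0]], [[29.2, -25, 1.4], [0, 0, 0]], [[29.2, -25, 1.4], [0, 0, 0]], [[29.2, -25, 1.4], [0, 0, 0]], [[29.2, -25, 1.4], [0, 0, 0]], [[29.2, -25, 1.4], [0, 0, 0]]]' --claw 0 --newtons 30

```text
t: 0.85
tool_pos: [0.3502, -0.2938, 0.3918]
orientation: [-3.115, -0.403, 0.0]
force: [-0.5, -0.4, -0.4]
opening: 0.0378
gripper_force: 0.0
```

Request:
apply_moves --series '[[[29.2, -25, 1.4], [0, 0, 0]], [[29.2, -25, 1.4], [0, 0, 0]], [[29.2, -25, 1.4], [0, 0, 0]], [[29.2, -25, 1.4], [0, 0, 0]], [[29.2, -25, 1.4], [0, 0, 0]], [[29.2, -25, 1.4], [0, 0, 0]], [[29.2, -25, 1.4], [0, 0, 0]], [[29.2, -25, 1.4], [0, 0, 0]], [[29.2, -25, 1.4], [0, 0, 0]], [[0, 0, 0], [0, 0, 0.078]], [[0, 0, 0], [0, 0, 0]], [[0, 0, 0], [0, 0, 0]]]'

```text
t: 1.85
tool_pos: [0.5463, -0.0109, 0.3789]
orientation: [3.128, 0.286, -0.002]
force: [-0.3, 0.4, -1.0]
opening: 0.0009
gripper_force: 0.0
```

Run:
```python
from h import *
from plant import robot
s=robot.read_state();print(s["t"],s["q"],s["opening"],s["force"],togo(s,(-10,0),.238,0))
c=robot.calibration("wrist");n="wrist"
p,d=robot.read_camera(n);cv2.imwrite(f"pics/{n}0.png",p);np.savez(f"{n}0.npz",p=p,d=d,E=c["extrinsics"],K=[c["fx"],c["fy"],c["cx"],c["cy"]])
```

```text
1.85 [-1.13576731e-01 -2.72191754e-04  1.67181891e+00 -3.63880800e-04
  1.47143412e+00  1.27469544e+00] 0.0008902541389676506 [-0.31694576  0.39567326 -0.99222284] (array([ -0.5,  -0.7, 140.9]), np.float64(0.003), 'tcp jig', array([-10.7,  -0.7, 378.9]), 'axz', array([-1.4e-03, -2.0e-04, -1.0e+00]))
```

View pics/wrist0.png

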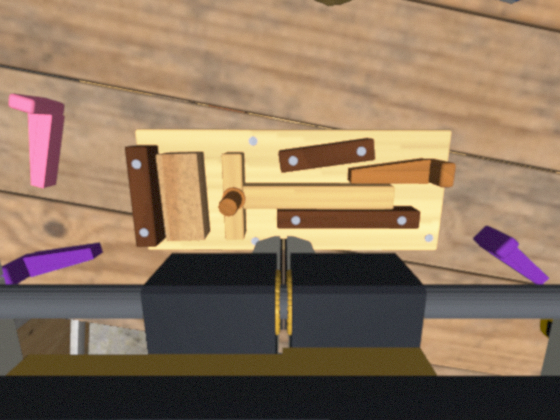

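Wrist view: post top at (232,196), tab top at about (447,167), stop face edge at about (157,195), board corners at (136,130), (450,131) and (437,247).

Run:
```python
from h import *
p,d,E,K=load("wrist0.npz")
t=lambda u,v,z:np.round(w2j(ray(E,K,[[u,v]],z))[0]*1000,1)
print("post",t(232,195,.083),"tab",t(447,168,.062),t(447,160,.062),"stop",t(153,146,.048),t(160,245,.048))
print("board",t(136,130,.016),t(450,131,.016),t(437,247,.016),"expect 145,-68; -190,-68; -190,68")
print("bar",t(300,185,.041),t(300,207,.041),"guide",t(417,208,.042),t(278,209,.042),"wedge tip",t(349,170,.037),t(349,183,.037))
W=cloud(d,E,K);q=w2j(W.reshape(-1,3))*1000;q=q[d.ravel()>0]
k=(q[:,2]>70)&(q[:,2]<90)&(abs(q[:,1])<25)&(abs(q[:,0]-35)<30);print("post cloud",q[k].mean(0),np.ptp(q[k],0))
k=(q[:,2]>52)&(q[:,2]<68)&(abs(q[:,1]+26)<25)&(q[:,0]<-120)&(q[:,0]>-200);print("tab cloud",q[k].min(0),q[k].max(0),k.sum())
```

```text
post [34.5 -8.9 83. ] tab [-163.9  -30.6   62. ] [-162.9  -38.1   62. ] stop [114.4 -49.4  48. ] [117.1  51.9  48. ]
board [143.5 -63.9  16. ] [-185.8  -63.7   16. ] [-187.9   66.    16. ] expect 145,-68; -190,-68; -190,68
bar [-27.9 -10.4  41. ] [-28.3  12.6  41. ] guide [-148.7   13.1   42. ] [-5.6 14.5 42. ] wedge tip [-77.6 -25.2  37. ] [-78.3 -11.9  37. ]
post cloud [38.15748825  0.87179168 81.13920539] [17.96425021 17.0906268  14.29566757]
tab cloud [-173.01199497  -36.32499959   52.26807385] [-158.02509492  -12.9991262    63.54213589] 455
```

Request:
apply_moves --series '[[[-0.5, 0, 35], [0, 0, 0]], [[-0.5, 0, 35], [0, 0, 0]], [[0, 0, 35], [0, 0, 0]], [[0, 0, 35], [0, 0, 0]], [[0, -6, 0], [0, 0, 0]], [[0, -4, 0], [0, 0, 0]], [[0, -2, 0], [0, 0, 0]], [[0, -2, 0], [0, 0, 0]], [[0, 0, 0], [0, 0, 0]]]'

```text
t: 2.65
tool_pos: [0.5442, 0.0028, 0.2426]
orientation: [3.128, 0.283, 0.008]
force: [0.4, -0.1, 0.4]
opening: 0.0002
gripper_force: 0.0
```

Run:
```python
from h import *
from plant import robot
s=robot.read_state();print(s["t"],(s["force"]@J).round(2),togo(s,(10,1),.239,0))
```

```text
2.65 [-0.2  -0.4   0.38] (array([-2.1, -6.9,  3.6]), np.float64(0.001), 'tcp jig', array([  3.1,  -1.1, 242.6]), 'axz', array([ 4.9e-03, -4.0e-04, -1.0e+00]))
```

Request:
apply_moves --series '[[[-1, -3, 2], [0, 0, 0]], [[-1, -3, 1], [0, 0, 0]], [[0, -3, 0], [0, 0, 0]], [[0, -3, 0], [0, 0, 0]], [[0, -3, 0], [0, 0, 0]], [[0, -3, 0], [0, 0, 0]], [[0, -3, 0], [0, 0, 0]], [[0, -3, 0], [0, 0, 0]]]'

```text
t: 3.32
tool_pos: [0.5367, 0.026, 0.2366]
orientation: [3.129, 0.282, -0.0]
force: [-0.4, -1.8, 0.9]
opening: 0.0005
gripper_force: 1.2
```

```bash
cat > st.py <<'E'
from h import *
from plant import robot
s=robot.read_state();print(s["t"],(s["force"]@J).round(2),togo(s,(40,1),.239,0))
E
python3 st.py
```

```text
3.3167 [-1.65  0.73  0.89] (array([  1.1, -12.7,  -2.4]), np.float64(-0.0), 'tcp jig', array([ 27.3,   2.1, 236.6]), 'axz', array([ 0.e+00, -2.e-04, -1.e+00]))
```

Request:
apply_moves --series '[[[0, -2, -1], [0, 0, 0]], [[0, -2, -1], [0, 0, 0]], [[0, -1.5, 0], [0, 0, 0]], [[0, -1.5, 0], [0, 0, 0]], [[0, -1, 0], [0, 0, 0]], [[0, 0, 0], [0, 0, 0]]]'

```text
t: 3.82
tool_pos: [0.5353, 0.0339, 0.2386]
orientation: [-3.129, -0.282, 0.0]
force: [-0.3, -0.5, 0.7]
opening: 0.0004
gripper_force: 0.5
```

```bash
python3 st.py
```

```text
3.8167 [-0.45  0.39  0.71] (array([ 1.1, -4.6, -0.4]), np.float64(0.0), 'tcp jig', array([ 35.4,   2.1, 238.6]), 'axz', array([-1.e-04,  2.e-04, -1.e+00]))
```

Request:
apply_moves --series '[[[0, -1, 0], [0, 0, 0]], [[0, -1, 0], [0, 0, 0]]]'

```text
t: 3.98
tool_pos: [0.535, 0.0356, 0.2386]
orientation: [3.129, 0.282, 0.0]
force: [-0.7, -3.5, 0.5]
opening: 0.0004
gripper_force: 1.2
```

```bash
python3 st.py
```

```text
3.9833 [-3.27  1.32  0.46] (array([ 1.1, -2.9, -0.4]), np.float64(-0.0), 'tcp jig', array([ 37.1,   2.1, 238.6]), 'axz', array([ 0.e+00, -1.e-04, -1.e+00]))
```

Request:
apply_moves --series '[[[0, -1, 0], [0, 0, 0]], [[0, -1, 0], [0, 0, 0]]]'

```text
t: 4.15
tool_pos: [0.5346, 0.0376, 0.2386]
orientation: [3.129, 0.282, 0.0]
force: [-1.0, -2.8, 0.8]
opening: 0.0002
gripper_force: 1.3
```

Request:
apply_moves --series '[[[0, -1, 0], [0, 0, 0]], [[0, -1, 0], [0, 0, 0]]]'

```text
t: 4.32
tool_pos: [0.5342, 0.0396, 0.2386]
orientation: [3.129, 0.282, 0.0]
force: [0.0, -3.3, 0.9]
opening: 0.0005
gripper_force: 1.3
```

Request:
apply_moves --series '[[[0, -1, 0], [0, 0, 0]], [[0, -1, 0], [0, 0, 0]]]'

```text
t: 4.48
tool_pos: [0.5339, 0.0416, 0.2386]
orientation: [3.129, 0.282, 0.0]
force: [0.5, -3.5, 1.3]
opening: 0.0003
gripper_force: 1.4
```

Request:
apply_moves --series '[[[0, -1, 0], [0, 0, 0]]]'

```text
t: 4.57
tool_pos: [0.5337, 0.0426, 0.2386]
orientation: [3.129, 0.282, 0.0]
force: [-0.4, -2.5, 0.7]
opening: 0.0003
gripper_force: 1.4
```

Request:
apply_moves --series '[[[0, -1, 0], [0, 0, 0]]]'

```text
t: 4.65
tool_pos: [0.5335, 0.0436, 0.2386]
orientation: [-3.129, -0.282, 0.0]
force: [-0.8, -2.3, 0.9]
opening: 0.0002
gripper_force: 1.4
```

Request:
apply_moves --series '[[[0, -0.8, 0], [0, 0, 0]]]'

```text
t: 4.73
tool_pos: [0.5334, 0.0444, 0.2386]
orientation: [-3.129, -0.282, -0.0]
force: [0.6, -3.4, 0.5]
opening: 0.0006
gripper_force: 2.0
```

Request:
apply_moves --series '[[[0, -0.6, 0], [0, 0, 0]]]'

```text
t: 4.82
tool_pos: [0.5333, 0.0447, 0.2386]
orientation: [3.128, 0.282, 0.0]
force: [0.1, -7.6, 1.4]
opening: 0.0007
gripper_force: 3.6
```

Request:
apply_moves --series '[[[0, -0.6, 0], [0, 0, 0]]]'

```text
t: 4.9
tool_pos: [0.5333, 0.0449, 0.2386]
orientation: [3.127, 0.282, 0.0]
force: [1.0, -10.2, 0.9]
opening: 0.0007
gripper_force: 5.0
```

Request:
apply_moves --series '[[[0, -0.5, 0], [0, 0, 0]], [[0, 0, 0], [0, 0, 0]], [[0, 0, 0], [0, 0, 0]], [[0, 0, 0], [0, 0, 0]], [[0, 0, 0], [0, 0, 0]]]'

```text
t: 5.32
tool_pos: [0.5333, 0.045, 0.2386]
orientation: [3.127, 0.281, 0.0]
force: [-0.1, -9.7, 0.4]
opening: 0.0008
gripper_force: 4.8
```

Run:
```python
from h import *
exec(open("st.py").read())
for n in("wrist","top"):
    c=robot.calibration(n);p,d=robot.read_camera(n);np.savez(f"{n}1.npz",p=p,d=d,E=c["extrinsics"],K=[c["fx"],c["fy"],c["cx"],c["cy"]])
    E,K=c["extrinsics"],[c["fx"],c["fy"],c["cx"],c["cy"]]
    cv2.imwrite("pics/wrist1.png",p) if n=="wrist" else 0
```

```text
5.3167 [-9.49  1.8   0.36] (array([ 1.1,  6.6, -0.4]), np.float64(-0.0), 'tcp jig', array([ 46.6,   2.1, 238.6]), 'axz', array([ 4.0e-04, -2.2e-03, -1.0e+00]))
```

View pics/wrist1.png

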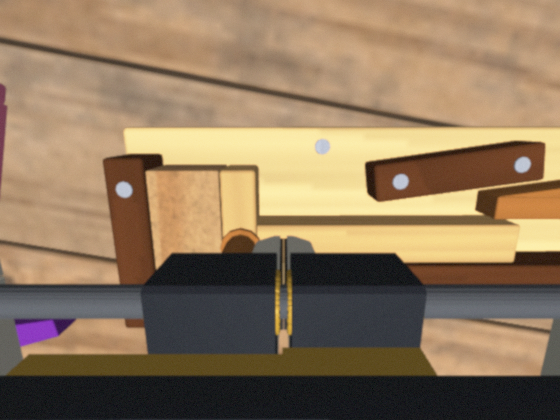

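Request:
apply_moves --series '[[[0, -0.6, 0], [0, 0, 0]], [[0, 0, 0], [0, 0, 0]], [[0, 0, 0], [0, 0, 0]], [[0, 0, 0], [0, 0, 0]]]'

```text
t: 5.75
tool_pos: [0.5332, 0.0452, 0.2386]
orientation: [3.126, 0.281, 0.0]
force: [-0.0, -11.4, 0.4]
opening: 0.0004
gripper_force: 6.1
```

Request:
apply_moves --series '[[[0, 1, 0], [0, 0, 0]], [[0, 3, 0], [0, 0, 0]], [[0, 10, 0], [0, 0, 0]], [[0, 15, -25], [0, 0, 0]], [[0, 20, -20], [0, 0, 0]], [[0, 35, 0], [0, 0, 0]], [[0, 35, 0], [0, 0, 0]], [[0, 35, 0], [0, 0, 0]], [[0, 35, 0], [0, 0, 0]], [[0, 35, 0], [0, 0, 0]], [[0, 25, 0], [0, 0, 0]], [[0, 0, 0], [0, 0, 0]]]'

```text
t: 6.75
tool_pos: [0.5776, -0.2033, 0.2836]
orientation: [3.128, 0.276, 0.001]
force: [0.2, -1.0, 0.2]
opening: 0.0003
gripper_force: 0.0
```

Run:
```python
from h import *
from plant import robot
s=robot.read_state();print(s["t"],(s["force"]@J).round(2),togo(s,(-205,-25),.212,0))
c=robot.calibration("wrist");p,d=robot.read_camera("wrist");cv2.imwrite("pics/wrist2.png",p)
E,K=c["extrinsics"],[c["fx"],c["fy"],c["cx"],c["cy"]]
q=w2j(cloud(d,E,K).reshape(-1,3))*1000;q=q[d.ravel()>0]
k=(q[:,2]>54)&(q[:,2]<68)&(abs(q[:,1]+26)<25)&(q[:,0]<-120)&(q[:,0]>-195);print("tab",q[k].min(0),q[k].max(0),k.sum())
p,d,E,K=load("top1.npz")
c=robot.calibration("top");p,d=robot.read_camera("top");cv2.imwrite("pics/top2.png",cv2.resize(p[175:255,230:365],None,fx=5.5,fy=5.5,interpolation=2))
```

```text
6.75 [-1.04 -0.05  0.23] (array([27.9, -0.8, 71.7]), np.float64(-0.004), 'tcp jig', array([-205.6,    2.9,  283.6]), 'axz', array([ 0.001 , -0.0014, -1.    ]))
tab [-173.25271914  -36.41641783   54.1271101 ] [-158.92061054  -12.24856603   63.62140981] 799
```

View pics/wrist2.png

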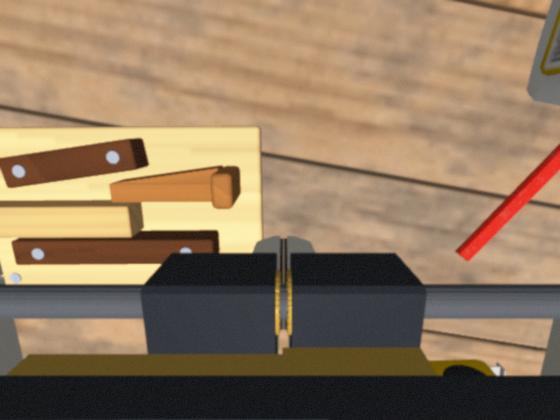

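Request:
apply_moves --series '[[[14, 0, 0], [0, 0, 0]], [[13.5, 0, 0], [0, 0, -0.004]], [[0, 0, 24], [0, 0, 0]], [[0, 0, 24], [0, 0, 0]], [[0, 0, 22], [0, 0, 0]], [[0, -3, 0], [0, 0, 0]], [[0, -5, 0], [0, 0, 0]], [[0, -1, 0], [0, 0, 0]], [[0, 0, 0], [0, 0, 0]]]'

```text
t: 7.6
tool_pos: [0.6037, -0.1839, 0.2158]
orientation: [3.127, 0.29, 0.004]
force: [0.6, 0.3, 0.5]
opening: 0.0004
gripper_force: 0.0
```

```bash
python3 st.py
```

```text
7.6 [ 0.18 -0.68  0.47] (array([ -26. , -231.3,  -23.6]), np.float64(0.005), 'tcp jig', array([-191.2,  -26.3,  215.8]), 'axz', array([ 2.8e-03, -8.0e-04, -1.0e+00]))
```

Request:
apply_moves --series '[[[-0.5, -2, 3], [0, 0, 0]], [[-0.5, -2.5, 1], [0, 0, 0]], [[0, -2.5, 0], [0, 0, 0]], [[0, -2.5, 0], [0, 0, 0]], [[0, -2.5, 0], [0, 0, 0]], [[0, -2.5, 0], [0, 0, 0]]]'

```text
t: 8.1
tool_pos: [0.5993, -0.1704, 0.2097]
orientation: [3.128, 0.288, 0.0]
force: [-1.0, 0.1, 0.2]
opening: 0.0007
gripper_force: 0.2
```

Request:
apply_moves --series '[[[0, -2, 0], [0, 0, 0]], [[0, -2, 0], [0, 0, 0]], [[0, -2, 0], [0, 0, 0]], [[0, -2, 0], [0, 0, 0]], [[0, -2, 0], [0, 0, 0]]]'

```text
t: 8.52
tool_pos: [0.5974, -0.1606, 0.2095]
orientation: [3.128, 0.288, -0.0]
force: [-0.8, -0.1, -0.0]
opening: 0.0002
gripper_force: 0.2
```

```bash
python3 st.py
```

```text
8.5167 [ 0.06  0.78 -0.03] (array([ -24.4, -207.2,  -29.5]), np.float64(0.004), 'tcp jig', array([-167.1,  -24.2,  209.5]), 'axz', array([-0., -0., -1.]))
```

Request:
apply_moves --series '[[[0, -1.5, 0], [0, 0, 0]], [[0, -1.5, 0], [0, 0, 0]], [[0, -1.5, 0], [0, 0, 0]], [[0, -1.5, 0], [0, 0, 0]]]'

```text
t: 8.85
tool_pos: [0.5963, -0.1547, 0.2095]
orientation: [-3.128, -0.288, 0.0]
force: [0.1, 0.1, 0.1]
opening: 0.0006
gripper_force: 0.2
```

Request:
apply_moves --series '[[[0, -1.5, 0], [0, 0, 0]], [[0, -1.5, 0], [0, 0, 0]], [[0, -1.5, 0], [0, 0, 0]], [[0, -1.5, 0], [0, 0, 0]]]'

```text
t: 9.18
tool_pos: [0.5952, -0.1488, 0.2095]
orientation: [-3.128, -0.288, 0.0]
force: [0.4, 0.2, -0.5]
opening: 0.0007
gripper_force: 0.1
```

Request:
apply_moves --series '[[[0, -1, 0], [0, 0, 0]], [[0, -1, 0], [0, 0, 0]], [[0, -1, 0], [0, 0, 0]]]'

```text
t: 9.43
tool_pos: [0.5947, -0.1459, 0.2095]
orientation: [-3.128, -0.288, 0.0]
force: [-0.9, 0.1, 0.1]
opening: 0.0008
gripper_force: 0.1
```

Request:
apply_moves --series '[[[0, -1, 0], [0, 0, 0]], [[0, -1, 0], [0, 0, 0]], [[0, -1, 0], [0, 0, 0]]]'

```text
t: 9.68
tool_pos: [0.5941, -0.143, 0.2095]
orientation: [-3.128, -0.288, -0.0]
force: [-0.4, -0.5, 0.7]
opening: 0.0008
gripper_force: 0.1
```

Request:
apply_moves --series '[[[0, -1, 0], [0, 0, 0]], [[0, -1, 0], [0, 0, 0]], [[0, -1, 0], [0, 0, 0]]]'

```text
t: 9.93
tool_pos: [0.5936, -0.14, 0.2095]
orientation: [-3.128, -0.288, 0.0]
force: [0.6, 0.1, -0.3]
opening: 0.0007
gripper_force: 0.1
```

Request:
apply_moves --series '[[[0, -1, 0], [0, 0, 0]], [[0, -1, 0], [0, 0, 0]], [[0, -1, 0], [0, 0, 0]]]'

```text
t: 10.18
tool_pos: [0.593, -0.137, 0.2095]
orientation: [-3.128, -0.288, 0.0]
force: [0.5, -0.0, 0.2]
opening: 0.0008
gripper_force: 0.1
```

Request:
apply_moves --series '[[[0, -1, 0], [0, 0, 0]], [[0, -1, 0], [0, 0, 0]]]'

```text
t: 10.35
tool_pos: [0.5927, -0.1351, 0.2095]
orientation: [-3.128, -0.288, 0.0]
force: [-0.0, -0.3, -0.2]
opening: 0.0004
gripper_force: 0.1
```

Request:
apply_moves --series '[[[0, -1, 0], [0, 0, 0]], [[0, -1, 0], [0, 0, 0]]]'

```text
t: 10.52
tool_pos: [0.5923, -0.1331, 0.2095]
orientation: [3.128, 0.288, -0.0]
force: [-0.2, 0.2, 0.2]
opening: 0.0004
gripper_force: 0.1
```

Request:
apply_moves --series '[[[0, -1, 0], [0, 0, 0]], [[0, -1, 0], [0, 0, 0]]]'

```text
t: 10.68
tool_pos: [0.5919, -0.1312, 0.2095]
orientation: [-3.128, -0.288, 0.0]
force: [0.5, -0.7, -0.1]
opening: 0.0005
gripper_force: 0.1
```

Request:
apply_moves --series '[[[0, -1, 0], [0, 0, 0]], [[0, -1, 0], [0, 0, 0]]]'

```text
t: 10.85
tool_pos: [0.5916, -0.1292, 0.2096]
orientation: [3.128, 0.288, 0.0]
force: [-0.6, 0.7, 0.0]
opening: 0.0004
gripper_force: 0.1
```

Request:
apply_moves --series '[[[0, -1, 0], [0, 0, 0]], [[0, -1, 0], [0, 0, 0]]]'

```text
t: 11.02
tool_pos: [0.5912, -0.1272, 0.2096]
orientation: [3.128, 0.288, 0.0]
force: [-0.3, -1.2, -0.0]
opening: 0.0004
gripper_force: 0.1
```

Request:
apply_moves --series '[[[0, -1, 0], [0, 0, 0]], [[0, -1, 0], [0, 0, 0]]]'

```text
t: 11.18
tool_pos: [0.5908, -0.1252, 0.2095]
orientation: [-3.128, -0.288, 0.0]
force: [0.2, -0.5, -0.3]
opening: 0.0003
gripper_force: 0.1
```

```bash
python3 st.py
python3 - <<'E'
from plant import robot
import cv2
p,d=robot.read_camera("wrist");cv2.imwrite("pics/wrist3.png",p)
E
```

```text
11.1833 [-0.52 -0.16 -0.27] (array([ -24.4, -171.3,  -29.5]), np.float64(0.004), 'tcp jig', array([-131.2,  -24.1,  209.5]), 'axz', array([-0.,  0., -1.]))
```

View pics/wrist3.png

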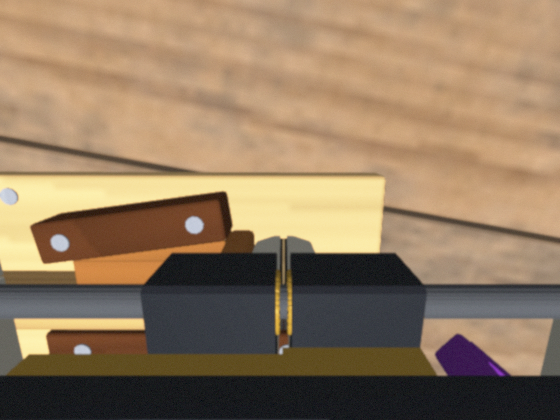

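The wedge moves ahead of the fingers, with its tab at (240,243) and its body in the channel. I'll keep feeling for the jam.

Request:
apply_moves --series '[[[0, -1, 0], [0, 0, 0]], [[0, -1, 0], [0, 0, 0]]]'

```text
t: 11.4
tool_pos: [0.5905, -0.1234, 0.2095]
orientation: [3.128, 0.288, -0.0]
force: [-0.5, -0.8, 0.7]
opening: 0.0004
gripper_force: 0.2
```

Request:
apply_moves --series '[[[0, -1, 0], [0, 0, 0]], [[0, -1, 0], [0, 0, 0]]]'

```text
t: 11.57
tool_pos: [0.5901, -0.1214, 0.2095]
orientation: [3.128, 0.288, -0.0]
force: [-0.3, -0.6, -0.9]
opening: 0.0002
gripper_force: 0.2
```

Request:
apply_moves --series '[[[0, -1, 0], [0, 0, 0]], [[0, -1, 0], [0, 0, 0]]]'

```text
t: 11.73
tool_pos: [0.5898, -0.1194, 0.2095]
orientation: [-3.128, -0.288, 0.0]
force: [-0.2, -0.5, 0.3]
opening: 0.0004
gripper_force: 0.2
```

Request:
apply_moves --series '[[[0, -1, 0], [0, 0, 0]], [[0, -1, 0], [0, 0, 0]]]'

```text
t: 11.9
tool_pos: [0.5895, -0.118, 0.2098]
orientation: [3.127, 0.288, 0.0]
force: [-1.8, -6.8, 2.4]
opening: 0.0005
gripper_force: 3.6
```

Jam contact felt (about 7 N). Now finer.

Request:
apply_moves --series '[[[0, -0.4, 0], [0, 0, 0]], [[0, 0, 0], [0, 0, 0]]]'

```text
t: 12.07
tool_pos: [0.5894, -0.1179, 0.2099]
orientation: [3.127, 0.288, 0.001]
force: [-0.8, -5.6, 1.0]
opening: 0.0006
gripper_force: 2.9
```

Request:
apply_moves --series '[[[0, -0.4, 0], [0, 0, 0]], [[0, 0, 0], [0, 0, 0]]]'

```text
t: 12.23
tool_pos: [0.5894, -0.1178, 0.21]
orientation: [3.126, 0.288, 0.001]
force: [-1.2, -7.2, 0.7]
opening: 0.0005
gripper_force: 3.4
```

Request:
apply_moves --series '[[[0, -0.8, 0], [0, 0, 0]], [[0, 0, 0], [0, 0, 0]]]'

```text
t: 12.4
tool_pos: [0.5893, -0.1174, 0.2102]
orientation: [3.125, 0.287, 0.001]
force: [-1.2, -8.8, 2.1]
opening: 0.0006
gripper_force: 4.5
```

Request:
apply_moves --series '[[[0, -0.6, 0], [0, 0, 0]], [[0, 0, 0], [0, 0, 0]]]'

```text
t: 12.57
tool_pos: [0.5892, -0.1171, 0.2103]
orientation: [3.125, 0.287, 0.001]
force: [-1.1, -11.5, 2.2]
opening: 0.0004
gripper_force: 5.3
```

Request:
apply_moves --series '[[[0, -0.6, 0], [0, 0, 0]], [[0, 0, 0], [0, 0, 0]]]'

```text
t: 12.73
tool_pos: [0.5892, -0.1168, 0.2105]
orientation: [3.124, 0.287, 0.002]
force: [-1.2, -12.9, 2.0]
opening: 0.0005
gripper_force: 6.1
```

Request:
apply_moves --series '[[[0, -0.6, 0], [0, 0, 0]], [[0, 0, 0], [0, 0, 0]]]'

```text
t: 12.9
tool_pos: [0.5891, -0.1165, 0.2106]
orientation: [3.124, 0.287, 0.002]
force: [-0.6, -14.4, 2.7]
opening: 0.0004
gripper_force: 6.9
```

Request:
apply_moves --series '[[[0, -0.6, 0], [0, 0, 0]], [[0, 0, 0], [0, 0, 0]], [[0, 0, 0], [0, 0, 0]], [[0, 0, 0], [0, 0, 0]], [[0, 0, 0], [0, 0, 0]]]'

```text
t: 13.32
tool_pos: [0.589, -0.1163, 0.2108]
orientation: [3.123, 0.286, 0.002]
force: [-2.3, -16.1, 3.2]
opening: 0.0005
gripper_force: 7.7
```

Firm push reached (about 16 N). I'll back off straight along the slide, then lift.

Request:
apply_moves --series '[[[0, 1, 0], [0, 0, 0]], [[0, 1.5, 0], [0, 0, 0]], [[0, 2, 0], [0, 0, 0]], [[0, 4, 0], [0, 0, 0]], [[0, 10, 0], [0, 0, 0]], [[0, 12, 0], [0, 0, 0]], [[0, 0, -25], [0, 0, 0]], [[-10, 0, -35], [0, 0, 0]], [[-30, -15, -35], [0, 0, 0]], [[-20, -20, -35], [0, 0, 0]], [[0, 0, -20], [0, 0, 0]], [[0, 0, 0], [0, 0, 0]]]'

```text
t: 14.32
tool_pos: [0.5359, -0.1234, 0.3583]
orientation: [3.125, 0.288, 0.013]
force: [0.8, -0.3, 0.7]
opening: 0.0008
gripper_force: 0.0
```

```bash
python3 st.py
python3 - <<'E'
from plant import robot
import cv2
p,d=robot.read_camera("wrist");cv2.imwrite("pics/wrist4.png",p)
E
```

```text
14.3167 [-0.48 -0.76  0.67] (array([  28.3, -159.9,  118.9]), np.float64(0.004), 'tcp jig', array([-119.5,   29.6,  358.3]), 'axz', array([ 0.0088, -0.0029, -1.    ]))
```

View pics/wrist4.png

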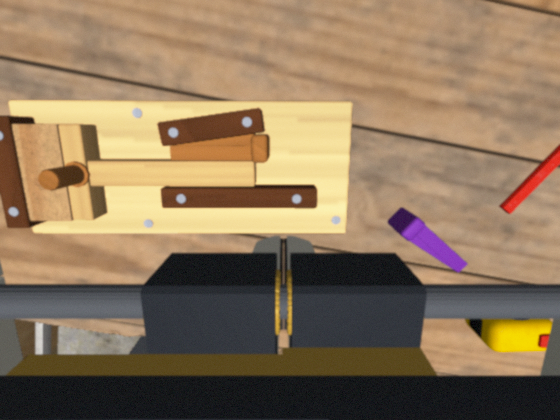

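The offcut sits flush between the jaw (75,170) and the stop (12,170). The wedge is jammed in its channel with its tab at (260,148), and the robot is clear of everything, so I'm handing the job in.

```bash
python3 -c "
from plant import robot
print(robot.close_job())"
```

```text
the job is handed in; nothing more can be done
None
```

The offcut is clamped flush against the end stop: I pressed the jaw home with about 11 N, jammed the wedge with about a 16 N push, backed the arm clear and handed the job in. No verdict came back, and I did not measure the final jaw pressure on the offcut.

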